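Set out the dressing tray in reverse order

ROBOT

A 6-joint arm with a two-finger parallel gripper is mounted at the origin on the work surface. World frame = base frame: x ahead of the robot, y to its left, z up, the work surface at z = 0. Lengths are in m, angles in rad, forces in N, time in s.
With the tool pointing down it reaches from about 0.35 to 0.775 m from the base axis. Payload 7.3 kg.
Tool frame: the origin (TCP) lies between the finger pads; the fingertips stand ahead of it and the grasp point (between the pads) lies 6 mm ahead of it (robot.tip_extent is the x of the fingertips in the tool frame, in m); x points along the fingers, z is the direction in which the jaws open and shut, and the axes are right-handed (so a half turn about x gives the same grasp; the last joint's range is limited). The gripper opens to 92 mm and grips with 3 to 60 N. Pads are 19 mm wide; open, the fingers measure 130 mm over their backs; the gripper's body (75 mm by 190 mm) begins 47 mm behind the grasp point.
Start: joints at [-1.416, 0.342, 1.524, -0, 1.275, -0.146], TCP at [0.156, -0.501, 0.252] pointing down, gripper open.
Joint ranges: [-2.53, 2.53], [-0.77, 2.02], [0.04, 2.7], [-1, 4.14], [0.28, 2.66], [-3.11, 3.11]. Speed limits (rad/s): [2.57, 2.57, 3.14, 3.14, 3.14, 3.14].

INTERFACE

Orientations are given as [roll, pitch, yaw] about the fixed x, y, z axes, in that order (R = Rz(yaw) Ry(pitch) Rx(roll)).
In Python, from cell import robot gives the robot as it stands. The module is installed in compiled form; this text tells all that it offers.
- The arm moves only by the shell command python3 -m creep 'ROWS' [FORCE]. ROWS is JSON, a list of rows, each an object with "translation": the shift along the tool's x, y, z in m, a list of three; "twist": the turn, a rotation vector about the tool's x, y, z in rad, a list of three; "hand": the opening in per cent of the stroke, from 0 (shut) to 100 (fully open). A call has 1 to 5 rows; each row is the pose to reach, as a shift and turn from the pose measured when the call began, along the tool's axes at that moment; what a row does not reach only later rows make up. A row lasts 1/10 s, in which the tool goes at most 50 mm and 8.59 degrees, less where a joint would pass 70% of its speed; a pose out of reach is approached as far as the arm can. A call with a gripper value outside its range is refused whole. The fingers move at their own pace and stop on an object; FORCE is the grip in N (left out, the last holds). Time passes only in rows, so rows that repeat a pose let the fingers close. It gives the time, the measured TCP pose, the force and the opening at its end, in the units of the state.
- robot.observe(): the state, without advancing time (a new reading comes with each control period).
- robot.read_camera(name): name is "scene" or "top" or "wrist"; returns the picture (400x640x3 uint8, blue, green, red); there is no depth.
- robot.calibration(name): a dict with "intrinsics" (3x3 intrinsics, pixels), "dist" ([k1, k2, p1, p2, k3] as OpenCV has them; the pictures are not rectified), "cam_to_world" (4x4, takes a point from camera to world coordinates); the wrist camera has in their place "mount" (4x4, takes a point from camera to tool coordinates, whose origin is the TCP and whose axes are the tool frame's). Camera axes: x right, y up, looking along -z (the intrinsics and any distortion apply to the point x, -y, -z); pixel columns grow to the right and rows downward; lengths in m; the calibration is good to about 2 mm. A picture is of the moment at which its call begins: read the wrist's pose just before it. calibration takes no time and is no camera call.
- robot.hand_in(): hands the job in, once; it reports no verdict.
The state is a dict: "time": time; "qpos": joint angles; "qvel": joint speeds; "joint_efforts": joint torques, N m; "tool_pos": TCP position; "tool_rot": TCP orientation; "contact_force": force on the tool from outside, world axes, zero at the start; "torque": the same for the moment, N m; "opening": finger opening in m.
Only numpy, scipy, OpenCV 4.12 (cv2) and the standard library are available. Lean on these libraries where they do the work, as an engineer would, in place of code of your own. Each camera call takes 0.05 s, during which the arm holds its last target. There are 200 camera calls.

TASK

Set out the dressing tray: move the four cream jars from the coasters on the black mesh riser into the four round wells of the wooden tray in reverse order, so that, seen from the robot, the jar that stood leftmost ends up rightmost, the second from the left second from the right, and so on; and lay the brass tin the right way up in the tray's oblong recess. Keep everything upright, set each thing down gently rather than dropping it, and leave all of them seated flat in their cut-outs.

Things in the scene. Friction and masses are not known exactly. Their poses are not given: they have to be found in the camera images.
- jar_yellow: Cream jar: white ceramic cylinder 50 mm in diameter, 48 mm tall over all, its top 16 mm a yellow lid of the same diameter with a pale disc on top; about 130 g, loose, upright. It starts centred on the yellow coaster. Origin: centre of its underside, z up.
- jar_green: Cream jar: white ceramic cylinder 50 mm in diameter, 48 mm tall over all, its top 16 mm a green lid of the same diameter with a pale disc on top; about 130 g, loose, upright. It starts centred on the green coaster. Origin: centre of its underside, z up.
- jar_blue: Cream jar: white ceramic cylinder 50 mm in diameter, 48 mm tall over all, its top 16 mm a blue lid of the same diameter with a pale disc on top; about 130 g, loose, upright. It starts centred on the blue coaster. Origin: centre of its underside, z up.
- jar_red: Cream jar: white ceramic cylinder 50 mm in diameter, 48 mm tall over all, its top 16 mm a red lid of the same diameter with a pale disc on top; about 130 g, loose, upright. It starts centred on the red coaster. Origin: centre of its underside, z up.
- coaster_yellow: Round yellow coaster, 68 mm across, 4 mm thick, fixed on the riser: marks where the yellow-lidded jar started. Origin: centre of underside. x points away from the robot, y along the row to the robot's left (turned up to 13 degrees). The four coasters form one straight row, 74 mm apart, colours in any order.
- coaster_green: Round green coaster, 68 mm across, 4 mm thick, fixed on the riser: marks where the green-lidded jar started. Origin: centre of underside. x points away from the robot, y along the row to the robot's left (turned up to 13 degrees). The riser: fixed black mesh shelf, 160 (x) by 320 mm (y), top 50 mm above the table; the row lies 35 mm beyond its centre line.
- coaster_blue: Round blue coaster, 68 mm across, 4 mm thick, fixed on the riser: marks where the blue-lidded jar started. Origin: centre of underside. x points away from the robot, y along the row to the robot's left (turned up to 13 degrees). 
- coaster_red: Round red coaster, 68 mm across, 4 mm thick, fixed on the riser: marks where the red-lidded jar started. Origin: centre of underside. x points away from the robot, y along the row to the robot's left (turned up to 13 degrees). 
- tin: Oblong brass tin, 90 mm (its x) by 36 mm (its y) by 30 mm tall, rounded edges, a dark line round it, about 90 g, loose; it lies on the riser's top in front of the jars (nearer the robot), roughly along the row, beside a small blue ring dish 16 mm high. Origin: centre of its underside, z up.
- tray: Wooden tray, fixed, 160 (x) by 320 (y) by 14 mm; origin centre of underside; x away from the robot, y to its left (turned up to 13 degrees). Cut 8 mm deep (grey felt floors 6 mm above origin): four round wells, 62 mm across, at x +40, y +111, +37, -37, -111 mm; nearer the robot an oblong recess centred at x -48, y 0, 104 mm along y, 48 mm along x. It stands right or left of the riser.

How it is judged:
At the end, for the whole second after the job is handed in: Each jar upright (0.1 rad) on the floor of a well (9 mm per tray axis), the jar of the n-th coaster from the left in the n-th well from the right; the tin flat in the oblong recess (10 mm per axis, 0.3 rad); undersides below 9 mm, all released and at rest (under 0.02 m/s) (((y of any of coaster_green, coaster_blue, coaster_red in the frame of coaster_yellow below -0.185 m and y of jar_yellow in the frame of tray between -0.12 and -0.102 m) or (y of any of coaster_green, coaster_blue, coaster_red in the frame of coaster_yellow below -0.111 m and y of any of coaster_green, coaster_blue, coaster_red in the frame of coaster_yellow above 0.037 m and y of jar_yellow in the frame of tray between -0.046 and -0.028 m) or (y of any of coaster_green, coaster_blue, coaster_red in the frame of coaster_yellow above 0.111 m and y of any of coaster_green, coaster_blue, coaster_red in the frame of coaster_yellow below -0.037 m and y of jar_yellow in the frame of tray between 0.028 and 0.046 m) or (y of any of coaster_green, coaster_blue, coaster_red in the frame of coaster_yellow above 0.185 m and y of jar_yellow in the frame of tray between 0.102 and 0.12 m)) and x of jar_yellow in the frame of tray between 0.031 and 0.049 m and z of each of jar_yellow, jar_green, jar_blue, jar_red, tin in the frame of tray below 0.009 m and angle between each of jar_yellow, jar_green, jar_blue, jar_red, tin's own z axis and vertical below 0.1 rad and linear speed of each of jar_yellow, jar_green, jar_blue, jar_red, tin below 0.02 m/s and ((y of any of coaster_yellow, coaster_blue, coaster_red in the frame of coaster_green below -0.185 m and y of jar_green in the frame of tray between -0.12 and -0.102 m) or (y of any of coaster_yellow, coaster_blue, coaster_red in the frame of coaster_green below -0.111 m and y of any of coaster_yellow, coaster_blue, coaster_red in the frame of coaster_green above 0.037 m and y of jar_green in the frame of tray between -0.046 and -0.028 m) or (y of any of coaster_yellow, coaster_blue, coaster_red in the frame of coaster_green above 0.111 m and y of any of coaster_yellow, coaster_blue, coaster_red in the frame of coaster_green below -0.037 m and y of jar_green in the frame of tray between 0.028 and 0.046 m) or (y of any of coaster_yellow, coaster_blue, coaster_red in the frame of coaster_green above 0.185 m and y of jar_green in the frame of tray between 0.102 and 0.12 m)) and x of jar_green in the frame of tray between 0.031 and 0.049 m and ((y of any of coaster_yellow, coaster_green, coaster_red in the frame of coaster_blue below -0.185 m and y of jar_blue in the frame of tray between -0.12 and -0.102 m) or (y of any of coaster_yellow, coaster_green, coaster_red in the frame of coaster_blue below -0.111 m and y of any of coaster_yellow, coaster_green, coaster_red in the frame of coaster_blue above 0.037 m and y of jar_blue in the frame of tray between -0.046 and -0.028 m) or (y of any of coaster_yellow, coaster_green, coaster_red in the frame of coaster_blue above 0.111 m and y of any of coaster_yellow, coaster_green, coaster_red in the frame of coaster_blue below -0.037 m and y of jar_blue in the frame of tray between 0.028 and 0.046 m) or (y of any of coaster_yellow, coaster_green, coaster_red in the frame of coaster_blue above 0.185 m and y of jar_blue in the frame of tray between 0.102 and 0.12 m)) and x of jar_blue in the frame of tray between 0.031 and 0.049 m and ((y of any of coaster_yellow, coaster_green, coaster_blue in the frame of coaster_red below -0.185 m and y of jar_red in the frame of tray between -0.12 and -0.102 m) or (y of any of coaster_yellow, coaster_green, coaster_blue in the frame of coaster_red below -0.111 m and y of any of coaster_yellow, coaster_green, coaster_blue in the frame of coaster_red above 0.037 m and y of jar_red in the frame of tray between -0.046 and -0.028 m) or (y of any of coaster_yellow, coaster_green, coaster_blue in the frame of coaster_red above 0.111 m and y of any of coaster_yellow, coaster_green, coaster_blue in the frame of coaster_red below -0.037 m and y of jar_red in the frame of tray between 0.028 and 0.046 m) or (y of any of coaster_yellow, coaster_green, coaster_blue in the frame of coaster_red above 0.185 m and y of jar_red in the frame of tray between 0.102 and 0.12 m)) and x of jar_red in the frame of tray between 0.031 and 0.049 m and x of tin in the frame of tray between -0.058 and -0.038 m and y of tin in the frame of tray between -0.01 and 0.01 m and angle between the x axis of tin and the y axis of tray, either way round below 0.3 rad); the robot touches nothing.
It fails at once if a jar or the tin is tipped over (more than 45 degrees) (angle between any of jar_yellow, jar_green, jar_blue, jar_red, tin's own z axis and vertical above 0.79 rad).
It fails at once if a jar or the tin is dropped: it falls, out of the fingers, at over 0.55 m/s (about 15 mm of free fall) ((contact force between jar_yellow and the fingers below 0.05 N and linear speed of jar_yellow above 0.55 m/s) or (contact force between jar_green and the fingers below 0.05 N and linear speed of jar_green above 0.55 m/s) or (contact force between jar_blue and the fingers below 0.05 N and linear speed of jar_blue above 0.55 m/s) or (contact force between jar_red and the fingers below 0.05 N and linear speed of jar_red above 0.55 m/s) or (contact force between tin and the fingers below 0.05 N and linear speed of tin above 0.55 m/s)).
It also fails if it takes over 118 s, if anything falls off the work surface, if the arm or the gripper's body presses on something with over 40 N, if the wrist force passes 120 N, or if a joint passes its speed limit or range.

## Working session

There is one attempt and no reset: what is moved stays moved. The work goes in short steps, Python scripts to look and compute and a shell command to move; the robot and the scene stay as the last step left them, time stands still between calls to the robot, and variables do not carry over. Pictures are saved under pics/ and viewed, about 12 in all and at most 16, crops included, and the job is handed in when it is done.

```bash
mkdir -p pics; python3 - <<'E'
from cell import robot
import cv2,numpy as np
np.set_printoptions(precision=4,suppress=True)
s=robot.observe();print({k:np.round(v,4) for k,v in s.items()},robot.tip_extent)
for n in("scene","top","wrist"):
    cv2.imwrite(f"pics/{n}0.png",robot.read_camera(n))
    c=robot.calibration(n);print(n,c)
E
```

```text
{'time': np.float64(0.0), 'qpos': array([-1.416 ,  0.3427,  1.5251, -0.    ,  1.2754, -0.146 ]), 'qvel': array([ 0.0004,  0.0006,  0.0004, -0.0023,  0.0006,  0.003 ]), 'joint_efforts': array([  0.0022, -43.1243, -24.4216,   0.072 ,   0.056 ,  -0.0001]), 'tool_pos': array([ 0.1555, -0.501 ,  0.251 ]), 'tool_rot': array([3.    , 1.5692, 1.73  ]), 'contact_force': array([0.0312, 0.2394, 0.6624]), 'torque': array([ 0.0041,  0.0115, -0.017 ]), 'opening': np.float64(0.0921)} 0.025
scene {'intrinsics': array([[420.8399,   0.    , 317.0475],
       [  0.    , 420.8399, 202.4205],
       [  0.    ,   0.    ,   1.    ]]), 'dist': array([-0.0961,  0.    ,  0.    ,  0.    ,  0.    ]), 'cam_to_world': array([[ 0.754 , -0.5211,  0.3998,  0.8795],
       [ 0.6568,  0.604 , -0.4515, -0.3858],
       [-0.0062,  0.603 ,  0.7977,  0.7498],
       [ 0.    ,  0.    ,  0.    ,  1.    ]])}
top {'intrinsics': array([[492.0736,   0.    , 318.2716],
       [  0.    , 492.0736, 199.6861],
       [  0.    ,   0.    ,   1.    ]]), 'dist': array([0.0069, 0.    , 0.    , 0.    , 0.    ]), 'cam_to_world': array([[-0.0175,  0.9963, -0.0841,  0.4584],
       [-0.9998, -0.0181, -0.0061,  0.0074],
       [-0.0076,  0.084 ,  0.9964,  1.099 ],
       [ 0.    ,  0.    ,  0.    ,  1.    ]])}
wrist {'intrinsics': array([[331.163 ,   0.    , 323.1929],
       [  0.    , 331.163 , 202.9752],
       [  0.    ,   0.    ,   1.    ]]), 'dist': array([0.0244, 0.    , 0.    , 0.    , 0.    ]), 'mount': array([[-0.    ,  0.2458, -0.9693, -0.1327],
       [-0.0015,  0.9693,  0.2458,  0.0658],
       [ 1.    ,  0.0014,  0.0004,  0.0005],
       [ 0.    ,  0.    ,  0.    ,  1.    ]])}
```

View pics/top0.png

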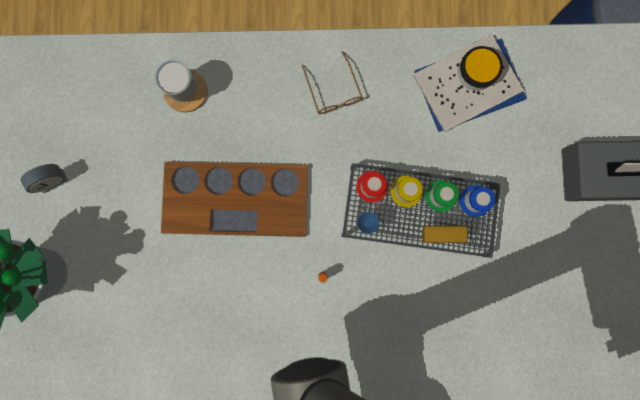

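View pics/scene0.png

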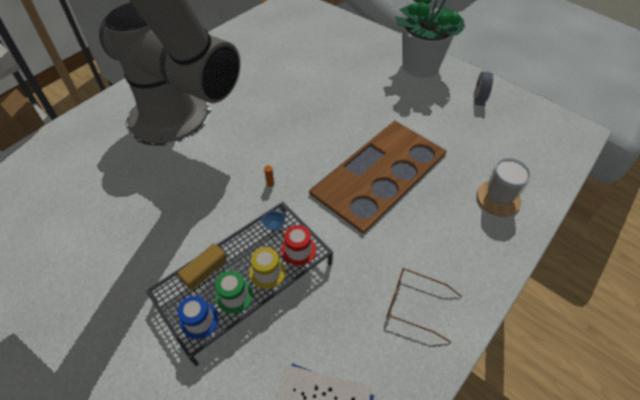

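The top view shows, from left to right, red (372,187), yellow (408,191), green (442,195) and blue (478,200). The tin is at (446,234) and the dish at (368,222). The tray stands to the left, at x 163–308 and y 162–236. I'll enlarge this area.

```bash
cat > h.py <<'E'
from cell import robot
import cv2,numpy as np
from scipy.spatial.transform import Rotation as Rt
np.set_printoptions(precision=4,suppress=True)
def pose():
    s=robot.observe();T=np.eye(4);T[:3,:3]=Rt.from_euler('xyz',s['tool_rot']).as_matrix();T[:3,3]=s['tool_pos'];return T
def cam(n,T=None):
    c=robot.calibration(n);M=(T@c['mount']) if n=='wrist' else c['cam_to_world'];return c,M
def ray(n,uv,z,T=None):
    c,M=cam(n,T);p=cv2.undistortPoints(np.array([[uv]],float),c['intrinsics'],c['dist'])[0,0]
    d=M[:3,:3]@[p[0],-p[1],-1];o=M[:3,3];return (o+d*(z-o[2])/d[2])
def proj(n,P,T=None):
    c,M=cam(n,T);q=(np.linalg.inv(M)@np.r_[P,1])[:3]*[1,-1,-1]
    return cv2.projectPoints(q[None],np.zeros(3),np.zeros(3),c['intrinsics'],c['dist'])[0][0,0]
def plan(xyz,ang):
    """grasp point to xyz, tool down, jaws along world angle ang (mod pi); prints shift & twist"""
    T=pose();best=None
    for a in(ang,ang+np.pi):
        X=np.array([0,0,-1.]);Z=np.array([np.cos(a),np.sin(a),0]);R=np.c_[X,np.cross(Z,X),Z]
        w=Rt.from_matrix(T[:3,:3].T@R).as_rotvec()
        if best is None or np.linalg.norm(w)<np.linalg.norm(best):best=w
    tcp=np.array(xyz)+[0,0,.006]
    print('shift mm',(T[:3,:3].T@(tcp-T[:3,3])*1000).round(1),'twist',best.round(4),'t',robot.observe()['time'],'q6',robot.observe()['qpos'][5].round(2))
E
python3 - <<'E'
from h import *
i=cv2.imread('pics/top0.png');cv2.imwrite('pics/c1.png',cv2.resize(i[150:250,158:313],None,fx=5,fy=5,interpolation=cv2.INTER_CUBIC))
cv2.imwrite('pics/c2.png',cv2.resize(i[155:265,340:505],None,fx=4.8,fy=4.8,interpolation=cv2.INTER_CUBIC))
print(pose())
E
```

```text
[[-0.0002  0.9551  0.2963  0.1555]
 [ 0.0011  0.2963 -0.9551 -0.5012]
 [-1.      0.0002 -0.0011  0.2512]
 [ 0.      0.      0.      1.    ]]
```

View pics/c1.png

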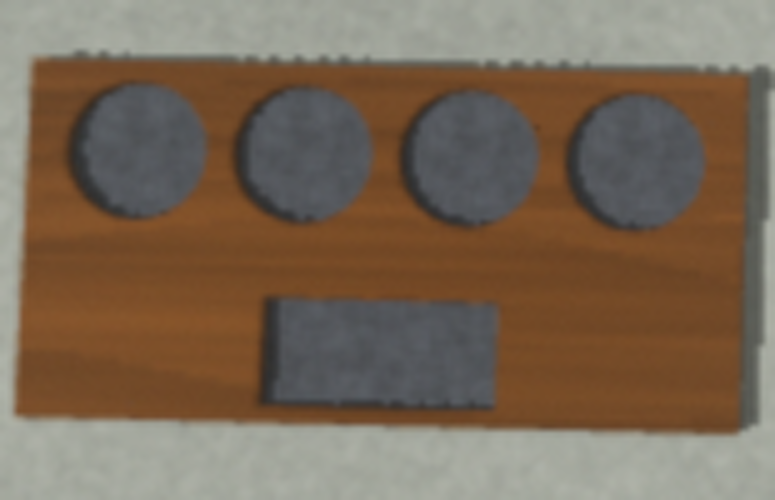

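View pics/c2.png

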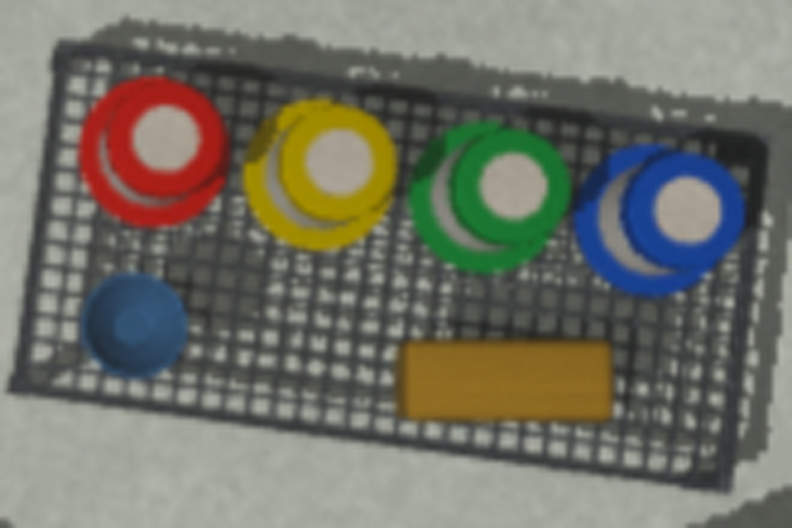

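Crop 1 shows the well rims at (138,150), (304,154), (470,158) and (636,162), with the recess centre at (381,352). Crop 2 shows the lid discs at red (166,139), yellow (339,162), green (513,186) and blue (688,210). The tin top spans about (401..612, 341..419).

```bash
cat > m.py <<'E'
from h import *
f1=lambda x,y,z:ray('top',(158+(x+.5)/5-.5,150+(y+.5)/5-.5),z)
f2=lambda x,y,z:ray('top',(340+(x+.5)/4.8-.5,155+(y+.5)/4.8-.5),z)
W=[f1(*p,.014)for p in[(138,150),(304,154),(470,158),(636,162)]]
rec=f1(381,352,.014);C=[f1(*p,.014)for p in[(34,58),(752,71),(740,432),(15,415)]]
J=[f2(*p,.102)for p in[(166,139),(339,162),(513,186),(688,210)]]
K=[f2(*p,.054)for p in[(153,152),(318,174),(484,197),(651,221)]]
tin=[f2(*p,.08)for p in[(401,341),(612,341),(612,420),(398,418)]]
# tray fit of model (2D rigid) to wells+recess+corners
M=np.array([[.04,.111],[.04,.037],[.04,-.037],[.04,-.111],[-.048,0],[.08,.16],[.08,-.16],[-.08,-.16],[-.08,.16]])
def fit(M,P):
    a,b=M-M.mean(0),P-P.mean(0);th=np.arctan2((a[:,0]*b[:,1]-a[:,1]*b[:,0]).sum(),(a*b).sum())
    R=np.array([[np.cos(th),-np.sin(th)],[np.sin(th),np.cos(th)]]);t=P.mean(0)-R@M.mean(0);return th,t,P-(M@R.T+t),R
th,t,res,R=fit(M,np.array(W+[rec]+C)[:,:2])
if __name__=='__main__':
    print('tray',th,t,'\n',res*1000)
    print('wells',(M[:5]@R.T+t))
    print('jars',np.array(J)[:,:2],'\ncoasters',np.array(K)[:,:2])
    Q=np.array([[0,.111],[0,.037],[0,-.037],[0,-.111]])
    for P in(J,K):
        a,b,c,_=fit(Q,np.array(P)[:,:2]);print('row',a,b,'\n',c*1000)
    T=np.array(tin)[:,:2];print('tin',T.mean(0),T[1]-T[0],T[2]-T[1])
E
python3 m.py
```

```text
tray -0.040405687889653936 [0.5561 0.1996] 
 [[-0.3966  0.2167]
 [-0.554   0.2716]
 [-0.7114  0.3807]
 [-0.8682  0.558 ]
 [ 0.2132 -0.2979]
 [-0.1422 -0.4743]
 [ 0.9819 -1.0269]
 [ 0.6237  0.3178]
 [ 0.8537  0.0542]]
wells [[0.6005 0.3089]
 [0.5975 0.235 ]
 [0.5946 0.161 ]
 [0.5916 0.0871]
 [0.5081 0.2016]]
jars [[ 0.5734 -0.101 ]
 [ 0.5622 -0.1739]
 [ 0.5507 -0.247 ]
 [ 0.5392 -0.3203]] 
coasters [[ 0.5732 -0.1002]
 [ 0.5621 -0.1732]
 [ 0.5505 -0.2463]
 [ 0.5385 -0.3195]]
row -0.15505595930518226 [ 0.5564 -0.2105] 
 [[-0.1147 -0.0869]
 [ 0.1563  0.0786]
 [ 0.0281  0.081 ]
 [-0.0696 -0.0726]]
row -0.15723727355971676 [ 0.5561 -0.2098] 
 [[-0.2073 -0.0803]
 [ 0.2106  0.0997]
 [ 0.2075  0.0837]
 [-0.2108 -0.1031]]
tin [ 0.4692 -0.2462] [-0.0016 -0.0905] [-0.0338  0.0015]
```

```bash
python3 -c "
from h import *
plan((.5734,-.101,.165),-.155)"
```

```text
shift mm [  80.6  517.6 -258.3] twist [-1.115  -0.0009 -0.0008] t 0.15 q6 -0.15
```

```bash
python3 -m creep '[{"translation":[0.0,0.043,-0.021],"twist":[-0.12,0,0],"hand":85},{"translation":[0.0,0.086,-0.043],"twist":[-0.24,0,0],"hand":85},{"translation":[0.01,0.129,-0.064],"twist":[-0.36,0,0],"hand":85},{"translation":[0.02,0.172,-0.086],"twist":[-0.48,0,0],"hand":85},{"translation":[0.03,0.215,-0.107],"twist":[-0.6,0,0],"hand":85}]' 25; python3 -c "
from h import *
plan((.5734,-.101,.165),-.155)"
```

```text
time: 0.65
tool_pos: [0.3301, -0.3336, 0.221]
tool_rot: [2.314, 1.57, 1.648]
contact_force: [-0.1, 0.0, 0.2]
opening: 0.078
shift mm [ 50.2 333.2  47.8] twist [-0.5105 -0.0005 -0.001 ] t 0.65 q6 -0.29
```

```bash
python3 -m creep '[{"translation":[0.0,0.048,0.007],"twist":[-0.12,0,0],"hand":85},{"translation":[0.0,0.096,0.014],"twist":[-0.24,0,0],"hand":85},{"translation":[0.01,0.144,0.021],"twist":[-0.36,0,0],"hand":85},{"translation":[0.02,0.192,0.028],"twist":[-0.48,0,0],"hand":85},{"translation":[0.03,0.24,0.035],"twist":[-0.51,0,0],"hand":85}]' 25; python3 -c "
from h import *
plan((.5734,-.101,.165),-.155)"
```

```text
time: 1.15
tool_pos: [0.507, -0.1647, 0.1907]
tool_rot: [1.857, 1.57, 1.705]
contact_force: [0.9, -0.8, 0.2]
opening: 0.0779
shift mm [19.8 73.  56.1] twist [ 0.0034 -0.0003 -0.001 ] t 1.15 q6 -0.31
```

```bash
python3 -m creep '[{"translation":[0.008,0.036,0.028],"twist":[0,0,0],"hand":85},{"translation":[0.02,0.073,0.056],"twist":[0,0,0],"hand":85},{"translation":[0.02,0.073,0.056],"twist":[0,0,0],"hand":85}]' 25; python3 -c "
from h import *
plan((.5734,-.101,.087),-.155)
T=pose();cv2.imwrite('pics/w1.png',robot.read_camera('wrist'))
for j in J if 0 else [(.5734,-.101,.102),(.5622,-.1739,.102),(.5734,-.101,.054)]:print(proj('wrist',j,T))"
```

```text
time: 1.45
tool_pos: [0.5754, -0.0965, 0.1684]
tool_rot: [2.27, 1.567, 2.124]
contact_force: [-0.8, -0.2, -0.3]
opening: 0.0782
shift mm [75.4 -4.9 -1.2] twist [ 0.0085 -0.0023 -0.0027] t 1.45 q6 -0.15
[321.0086 233.091 ]
[320.6967 335.0825]
[321.575  212.5903]
```

View pics/w1.png

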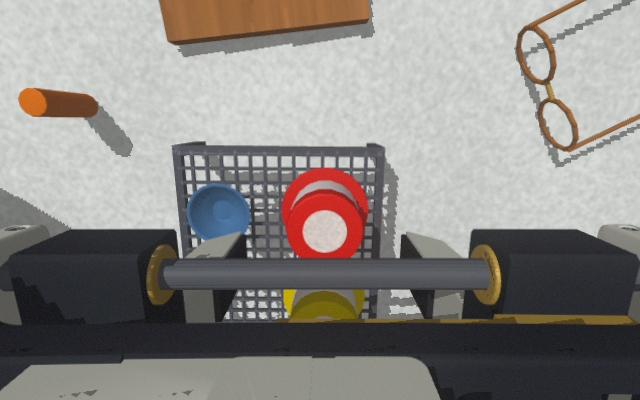

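The wrist view shows the red disc at (324,231), against a prediction of (321,233). That agrees to about 1–2 mm, so I'll descend.

```bash
python3 -m creep '[{"translation":[0.02,-0.005,-0.001],"twist":[0.008,0,0],"hand":85},{"translation":[0.05,-0.005,-0.001],"twist":[0.008,0,0],"hand":85},{"translation":[0.075,-0.005,-0.001],"twist":[0.008,0,0],"hand":85},{"translation":[0.075,-0.005,-0.001],"twist":[0.008,0,0],"hand":85},{"translation":[0.075,-0.005,-0.001],"twist":[0.008,0,0],"hand":85}]' 20; python3 -m creep '[{"translation":[0,0,0],"twist":[0,0,0],"hand":40},{"translation":[0,0,0],"twist":[0,0,0],"hand":40},{"translation":[0,0,0],"twist":[0,0,0],"hand":40},{"translation":[0,0,0],"twist":[0,0,0],"hand":40}]' 20;  python3 -c "
from h import *
plan((.5734,-.101,.16),-.155)
print(robot.observe()['contact_force'])"
```

```text
time: 2.0
tool_pos: [0.5719, -0.1041, 0.0947]
tool_rot: [2.735, 1.568, 2.579]
contact_force: [-0.7, -0.3, 0.3]
opening: 0.0784
time: 2.4
tool_pos: [0.5723, -0.1042, 0.0955]
tool_rot: [2.5, 1.569, 2.343]
contact_force: [0.7, 0.2, 0.8]
opening: 0.0505
shift mm [-70.5   3.4   0.5] twist [-0.0015 -0.0015 -0.0011] t 2.4 q6 -0.16
[0.6593 0.1632 0.831 ]
```

```bash
python3 -m creep '[{"translation":[-0.015,0,0],"twist":[0,0,0],"hand":40},{"translation":[-0.045,0.0,0],"twist":[0,0,0],"hand":40},{"translation":[-0.06,0.03,0],"twist":[0,0,0],"hand":40},{"translation":[-0.06,0.07,0],"twist":[0,0,0],"hand":40},{"translation":[-0.06,0.11,0],"twist":[0.05,0,0],"hand":40}]' 20; python3 -c "
from h import *
plan((.5916,.0837,.11),-.04)
print(robot.observe()['opening'])"
```

```text
time: 2.9
tool_pos: [0.5898, 0.0052, 0.1564]
tool_rot: [1.67, 1.57, 1.462]
contact_force: [-0.4, -0.7, -1.1]
opening: 0.0495
shift mm [ 40.5  77.1 -14.5] twist [-0.1685 -0.     -0.0012] t 2.9 q6 0.09
0.04951557574381316
```

```bash
python3 -m creep '[{"translation":[0.01,0.04,-0.007],"twist":[-0.08,0,0],"hand":40},{"translation":[0.025,0.077,-0.0145],"twist":[-0.168,0,0],"hand":40},{"translation":[0.04,0.077,-0.0145],"twist":[-0.168,0,0],"hand":40},{"translation":[0.04,0.077,-0.0145],"twist":[-0.168,0,0],"hand":40},{"translation":[0.04,0.077,-0.0145],"twist":[-0.168,0,0],"hand":40}]' 20; python3 -c "
from h import *
plan((.5916,.0837,.0445),-.04)
T=pose();cv2.imwrite('pics/w2.png',robot.read_camera('wrist'))"
```

```text
time: 3.4
tool_pos: [0.5915, 0.0833, 0.1167]
tool_rot: [1.957, 1.57, 1.916]
contact_force: [0.5, -0.2, -1.0]
opening: 0.0494
shift mm [66.2  0.3  0.1] twist [-0.0007 -0.0004 -0.0009] t 3.4 q6 0.05
```

View pics/w2.png

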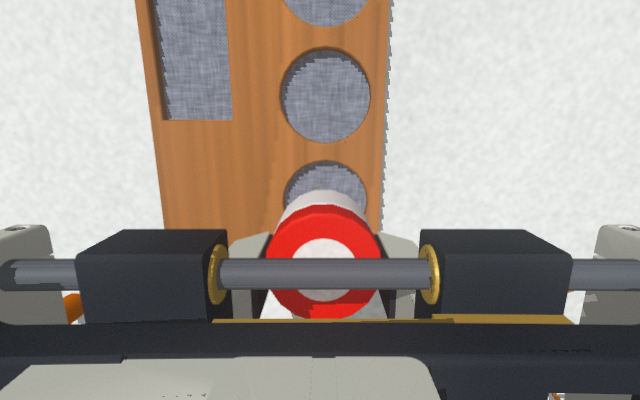

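The next well's rim is centred at about (326,95), and the held lid's outline is centred at about (323,262). I'll compare both with the map before lowering.

```bash
python3 -m creep '[{"translation":[0.03,0,0],"twist":[0,0,0],"hand":40},{"translation":[0.056,0,0],"twist":[0,0,0],"hand":40},{"translation":[0.056,0,0],"twist":[0,0,0],"hand":40}]' 20; python3 -c "
from h import *
T=pose();T[:3,3]=[.5915,.0833,.1167]
print(ray('wrist',(326,95),.014,T),'map .5946 .161'); print('lid',ray('wrist',(323,262),.1167-.0415+.048,T))
plan((.5916,.0837,.0415),-.04);print(robot.observe()['contact_force'])"
```

```text
time: 3.75
tool_pos: [0.5903, 0.0819, 0.059]
tool_rot: [2.984, 1.566, 2.941]
contact_force: [-0.1, 0.1, -0.2]
opening: 0.0497
[0.5967 0.1641 0.014 ] map .5946 .161
lid [0.592  0.0915 0.1232]
shift mm [11.5  1.8  1.2] twist [-0.0032 -0.0043 -0.0007] t 3.75 q6 0.05
[-0.1371  0.1084 -0.1635]
```

```bash
python3 -m creep '[{"translation":[0.004,0.0015,0.001],"twist":[0,0,0],"hand":40},{"translation":[0.008,0.0015,0.001],"twist":[0,0,0],"hand":40},{"translation":[0.01,0.0015,0.001],"twist":[0,0,0],"hand":40},{"translation":[0.01,0.0015,0.001],"twist":[0,0,0],"hand":40}]' 20; python3 -m creep '[{"translation":[0.001,0,0],"twist":[0,0,0],"hand":40},{"translation":[0.002,0,0],"twist":[0,0,0],"hand":40}]';
```

```text
time: 4.15
tool_pos: [0.5916, 0.0833, 0.0495]
tool_rot: [2.931, 1.567, 2.887]
contact_force: [0.2, -0.4, -1.5]
opening: 0.0497
time: 4.35
tool_pos: [0.5919, 0.0834, 0.048]
tool_rot: [2.844, 1.568, 2.801]
contact_force: [0.6, -0.0, -1.3]
opening: 0.0495
```

```bash
for i in 1 2; do python3 -m creep '[{"translation":[0.001,0,0],"twist":[0,0,0],"hand":40},{"translation":[0.001,0,0],"twist":[0,0,0],"hand":40}]'; done
```

```text
time: 4.55
tool_pos: [0.5919, 0.0834, 0.0475]
tool_rot: [2.856, 1.568, 2.813]
contact_force: [-2.4, -0.7, 4.6]
opening: 0.0495
time: 4.75
tool_pos: [0.5919, 0.0834, 0.0475]
tool_rot: [2.82, 1.569, 2.777]
contact_force: [-4.4, -0.9, 8.5]
opening: 0.0497
```

It made contact exactly at the predicted height. I'll release, rise and look.

```bash
python3 -m creep '[{"translation":[-0.0005,0,0],"twist":[0,0,0],"hand":62},{"translation":[-0.0005,0,0],"twist":[0,0,0],"hand":80},{"translation":[-0.0005,0,0],"twist":[0,0,0],"hand":80},{"translation":[-0.03,0,0],"twist":[0,0,0],"hand":80},{"translation":[-0.075,0,0],"twist":[0,0,0],"hand":80}]' 20; python3 -m creep '[{"translation":[-0.04,-0.02,0],"twist":[0,0,0],"hand":80},{"translation":[-0.05,-0.065,0],"twist":[0,0,0],"hand":80},{"translation":[-0.05,-0.110,0],"twist":[0,0,0],"hand":80},{"translation":[-0.05,-0.155,0.0],"twist":[0,0,0],"hand":80},{"translation":[-0.05,-0.155,0.0],"twist":[0,0,0],"hand":80}]';  python3 -c "
from h import *
T=pose();cv2.imwrite('pics/w3.png',robot.read_camera('wrist'))
plan((.5622,-.1739,.15),-.155)
for p in[(.5916,.0871,.054),(.5916,.0871,.014),(.5946,.161,.014)]:print(proj('wrist',p,T))
i=robot.read_camera('top');cv2.imwrite('pics/t3.png',cv2.resize(i[150:265,158:508],None,fx=2.28,fy=2.28,interpolation=cv2.INTER_CUBIC))"
```

```text
time: 5.25
tool_pos: [0.5902, 0.0832, 0.1203]
tool_rot: [3.109, 1.562, 3.066]
contact_force: [0.8, -0.5, 0.0]
opening: 0.0732
time: 5.75
tool_pos: [0.5838, -0.0769, 0.1702]
tool_rot: [-2.963, 1.562, -3.011]
contact_force: [0.4, 0.5, -0.3]
opening: 0.0733
shift mm [  14.2 -100.5  -16.7] twist [ 0.1075 -0.009   0.0004] t 5.8 q6 -0.21
[323.9626 -40.245 ]
[324.31   -15.7913]
[ 323.4187 -138.4912]
```

View pics/w3.png

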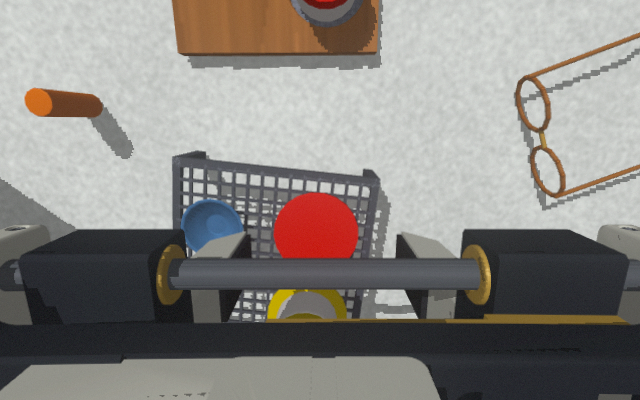

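The red jar is seated in the rightmost well, at the top of this view, and the red coaster (315,232) is empty. Next is the yellow jar.

```bash
python3 -m creep '[{"translation":[0.0,-0.04,-0.007],"twist":[0.05,-0.009,0],"hand":85},{"translation":[0.005,-0.08,-0.014],"twist":[0.107,-0.009,0],"hand":85},{"translation":[0.014,-0.1,-0.0167],"twist":[0.107,-0.009,0],"hand":85},{"translation":[0.014,-0.1,-0.0167],"twist":[0.107,-0.009,0],"hand":85}]' 20; python3 -c "
from h import *
plan((.5622,-.1739,.087),-.155)"
```

```text
time: 6.25
tool_pos: [0.5617, -0.1723, 0.1547]
tool_rot: [2.887, 1.568, 2.733]
contact_force: [0.5, 1.8, 0.1]
opening: 0.0777
shift mm [61.7 -1.6  0.9] twist [ 0.001  -0.0025 -0.0007] t 6.25 q6 -0.27
```

```bash
python3 -m creep '[{"translation":[0.03,0,0.001],"twist":[0,-0.002,0],"hand":85},{"translation":[0.061,0,0.001],"twist":[0,-0.002,0],"hand":85},{"translation":[0.061,0,0.001],"twist":[0,-0.002,0],"hand":85},{"translation":[0.061,0,0.001],"twist":[0,-0.002,0],"hand":85}]' 20; python3 -m creep '[{"translation":[0,0,0],"twist":[0,0,0],"hand":40},{"translation":[0,0,0],"twist":[0,0,0],"hand":40},{"translation":[0,0,0],"twist":[0,0,0],"hand":40},{"translation":[0,0,0],"twist":[0,0,0],"hand":40}]' 20;  python3 -c "
from h import *
plan((.5622,-.1739,.087),-.155)"
```

```text
time: 6.65
tool_pos: [0.563, -0.1708, 0.0941]
tool_rot: [2.366, 1.569, 2.214]
contact_force: [0.1, 0.5, 0.2]
opening: 0.0778
time: 7.05
tool_pos: [0.5634, -0.1709, 0.0949]
tool_rot: [1.285, 1.57, 1.133]
contact_force: [2.4, 0.4, -0.6]
opening: 0.0509
shift mm [ 1.9 -3.2 -0.7] twist [ 0.0029  0.0002 -0.0009] t 7.05 q6 -0.27
```

```bash
python3 -m creep '[{"translation":[-0.015,0,0],"twist":[0,0,0],"hand":40},{"translation":[-0.045,0.005,0],"twist":[0,0,0],"hand":40},{"translation":[-0.06,0.045,0],"twist":[-0.03,0,0],"hand":40},{"translation":[-0.06,0.09,-0.005],"twist":[-0.05,0,0],"hand":40},{"translation":[-0.06,0.135,-0.01],"twist":[-0.08,0,0],"hand":40}]' 20; python3 -c "
from h import *
plan((.5946,.1642,.11),-.04)"
```

```text
time: 7.55
tool_pos: [0.574, -0.0351, 0.1557]
tool_rot: [0.48, 1.569, 0.407]
contact_force: [0.9, -0.1, -1.3]
opening: 0.0495
shift mm [ 39.9 200.2   5.9] twist [-0.0329  0.0015 -0.0008] t 7.55 q6 -0.12
```

```bash
python3 -m creep '[{"translation":[0.0,0.045,0.002],"twist":[-0.02,0,0],"hand":40},{"translation":[0.0,0.09,0.004],"twist":[-0.033,0.001,0],"hand":40},{"translation":[0.01,0.135,0.006],"twist":[-0.033,0.001,0],"hand":40},{"translation":[0.02,0.18,0.006],"twist":[-0.033,0.001,0],"hand":40},{"translation":[0.04,0.2,0.006],"twist":[-0.033,0.001,0],"hand":40}]' 20;python3 -m creep '[{"translation":[0,0.008,0],"twist":[0,0,0],"hand":40},{"translation":[0,0.008,0],"twist":[0,0,0],"hand":40}]' ; python3 -c "
from h import *
plan((.5946,.1642,.041),-.04)"
```

```text
time: 8.05
tool_pos: [0.5952, 0.1679, 0.1167]
tool_rot: [0.594, 1.567, 0.557]
contact_force: [-0.1, -0.2, -1.0]
opening: 0.0498
time: 8.25
tool_pos: [0.5952, 0.1769, 0.1167]
tool_rot: [0.675, 1.567, 0.64]
contact_force: [0.2, 0.5, -0.7]
opening: 0.0495
shift mm [ 69.7 -12.9  -0.3] twist [ 0.0046  0.0029 -0.0023] t 8.25 q6 0.2
```

```bash
python3 -m creep '[{"translation":[0.0,-0.013,0],"twist":[0.004,0.003,-0.002],"hand":40},{"translation":[0.025,-0.013,0],"twist":[0.004,0.003,-0.002],"hand":40},{"translation":[0.057,-0.013,0],"twist":[0.004,0.003,-0.002],"hand":40},{"translation":[0.06,-0.013,0],"twist":[0.004,0.003,-0.002],"hand":40},{"translation":[0.06,-0.013,0],"twist":[0.004,0.003,-0.002],"hand":40}]' 20; python3 -c "
from h import *
plan((.5946,.1642,.041),-.04);print(robot.observe()['contact_force'])"
```

```text
time: 8.75
tool_pos: [0.5951, 0.1622, 0.0572]
tool_rot: [-3.006, 1.57, -3.047]
contact_force: [0.0, 0.2, -1.0]
opening: 0.0494
shift mm [10.2  2.  -0.6] twist [-0.0015 -0.0008  0.0001] t 8.75 q6 0.18
[ 0.044   0.1782 -1.0404]
```

```bash
python3 -m creep '[{"translation":[0.004,0.002,0],"twist":[0,0,0],"hand":40},{"translation":[0.008,0.002,0],"twist":[0,0,0],"hand":40},{"translation":[0.009,0.002,0],"twist":[0,0,0],"hand":40},{"translation":[0.01,0.002,0],"twist":[0,0,0],"hand":40}]' 20; for i in 1 2; do python3 -m creep '[{"translation":[0.001,0,0],"twist":[0,0,0],"hand":40},{"translation":[0.001,0,0],"twist":[0,0,0],"hand":40}]'; done
```

```text
time: 9.15
tool_pos: [0.5954, 0.1643, 0.0476]
tool_rot: [-3.12, 1.571, 3.122]
contact_force: [-0.4, 0.2, -1.7]
opening: 0.0497
time: 9.35
tool_pos: [0.5954, 0.1644, 0.0469]
tool_rot: [-0.568, 1.571, -0.609]
contact_force: [-0.7, -0.5, 0.5]
opening: 0.0498
time: 9.55
tool_pos: [0.5954, 0.1644, 0.0469]
tool_rot: [-0.26, 1.57, -0.301]
contact_force: [-2.7, -1.0, 5.8]
opening: 0.0498
```

```bash
python3 -m creep '[{"translation":[-0.0005,0,0],"twist":[0,0,0],"hand":62},{"translation":[-0.0005,0,0],"twist":[0,0,0],"hand":80},{"translation":[-0.0005,0,0],"twist":[0,0,0],"hand":80},{"translation":[-0.03,0,0],"twist":[0,0,0],"hand":80},{"translation":[-0.075,0,0],"twist":[0,0,0],"hand":80}]' 20; python3 -m creep '[{"translation":[-0.03,-0.03,0],"twist":[0,0,0],"hand":85},{"translation":[-0.04,-0.075,0],"twist":[0,0,0],"hand":85},{"translation":[-0.04,-0.120,0],"twist":[0.03,0,0],"hand":85},{"translation":[-0.04,-0.165,0.0],"twist":[0.06,0,0],"hand":85},{"translation":[-0.04,-0.21,0.0],"twist":[0.09,0,0],"hand":85}]';  python3 -c "
from h import *
plan((.5507,-.247,.15),-.155)"
```

```text
time: 10.05
tool_pos: [0.5936, 0.1641, 0.1197]
tool_rot: [-2.927, 1.564, -2.968]
contact_force: [1.2, 0.2, 0.3]
opening: 0.073
time: 10.55
tool_pos: [0.5851, -0.0473, 0.1601]
tool_rot: [-2.805, 1.565, -2.937]
contact_force: [1.2, -0.4, -0.6]
opening: 0.0782
shift mm [   4.6 -202.5   -7.8] twist [ 0.0232 -0.0055  0.002 ] t 10.55 q6 -0.08
```

```bash
python3 -m creep '[{"translation":[0,-0.045,-0.002],"twist":[0.02,-0.005,0.002],"hand":85},{"translation":[0.0,-0.09,-0.004],"twist":[0.023,-0.005,0.002],"hand":85},{"translation":[0.0,-0.135,-0.006],"twist":[0.023,-0.005,0.002],"hand":85},{"translation":[0.0,-0.18,-0.008],"twist":[0.023,-0.005,0.002],"hand":85},{"translation":[0.0,-0.202,-0.008],"twist":[0.023,-0.005,0.002],"hand":85}]' 20;python3 -m creep '[{"translation":[0,0,0],"twist":[0,0,0],"hand":85}]' 20; python3 -c "
from h import *
plan((.5507,-.247,.087),-.155)"
```

```text
time: 11.05
tool_pos: [0.5496, -0.2502, 0.1604]
tool_rot: [-1.91, 1.57, -2.068]
contact_force: [0.2, -0.2, 0.1]
opening: 0.0783
time: 11.15
tool_pos: [0.5489, -0.2532, 0.1602]
tool_rot: [-1.59, 1.569, -1.752]
contact_force: [-0.2, 0.3, -0.1]
opening: 0.078
shift mm [67.2  6.6  0.7] twist [-0.0065 -0.      0.0017] t 11.15 q6 -0.4
```

```bash
python3 -m creep '[{"translation":[0.02,0.006,0.001],"twist":[-0.006,0,0.002],"hand":85},{"translation":[0.055,0.006,0.001],"twist":[-0.006,0,0.002],"hand":85},{"translation":[0.067,0.006,0.001],"twist":[-0.006,0,0.002],"hand":85},{"translation":[0.067,0.006,0.001],"twist":[-0.006,0,0.002],"hand":85},{"translation":[0.067,0.006,0.001],"twist":[-0.006,0,0.002],"hand":85}]' 20; python3 -m creep '[{"translation":[0,0,0],"twist":[0,0,0],"hand":40},{"translation":[0,0,0],"twist":[0,0,0],"hand":40},{"translation":[0,0,0],"twist":[0,0,0],"hand":40},{"translation":[0,0,0],"twist":[0,0,0],"hand":40}]' 20;  python3 -c "
from h import *
plan((.5507,-.247,.087),-.155)"
```

```text
time: 11.65
tool_pos: [0.5515, -0.2473, 0.094]
tool_rot: [0.07, 1.57, -0.085]
contact_force: [0.4, 0.7, 1.0]
opening: 0.0779
time: 12.05
tool_pos: [0.5517, -0.2474, 0.0946]
tool_rot: [-0.16, 1.569, -0.314]
contact_force: [0.3, -0.8, 0.3]
opening: 0.0508
shift mm [ 1.6  0.2 -1.1] twist [0.0002 0.0017 0.0003] t 12.05 q6 -0.39
```

```bash
python3 -m creep '[{"translation":[-0.015,0,0],"twist":[0,0,0],"hand":40},{"translation":[-0.045,0.005,0],"twist":[0,0,0],"hand":40},{"translation":[-0.06,0.045,0],"twist":[-0.03,0,0],"hand":40},{"translation":[-0.06,0.09,-0.005],"twist":[-0.05,0,0],"hand":40},{"translation":[-0.06,0.135,-0.01],"twist":[-0.08,0,0],"hand":40}]' 20; python3 -m creep '[{"translation":[0,0.047,0],"twist":[0,0,0],"hand":40},{"translation":[0,0.094,0],"twist":[0,0,0],"hand":40},{"translation":[0,0.14,0],"twist":[-0.03,0,0],"hand":40},{"translation":[0,0.187,0.002],"twist":[-0.03,0,0],"hand":40},{"translation":[0,0.233,0.003],"twist":[-0.035,0,0],"hand":40}]' 20; python3 -c "
from h import *
plan((.5975,.235,.11),-.04)"
```

```text
time: 12.55
tool_pos: [0.5626, -0.1114, 0.1552]
tool_rot: [-0.213, 1.568, -0.289]
contact_force: [0.8, -0.2, -1.5]
opening: 0.0493
time: 13.05
tool_pos: [0.583, 0.1226, 0.1552]
tool_rot: [-0.239, 1.568, -0.279]
contact_force: [0.9, -0.3, -1.0]
opening: 0.0494
shift mm [ 39.1 112.9   9.8] twist [-0.0003  0.003   0.0007] t 13.05 q6 0.12
```

```bash
python3 -m creep '[{"translation":[0.0,0.045,0.004],"twist":[0,0.003,0],"hand":40},{"translation":[0.0,0.09,0.008],"twist":[0,0.003,0],"hand":40},{"translation":[0.01,0.113,0.01],"twist":[0,0.003,0],"hand":40},{"translation":[0.03,0.113,0.01],"twist":[0,0.003,0],"hand":40},{"translation":[0.04,0.113,0.01],"twist":[0,0.003,0],"hand":40}]' 20; python3 -c "
from h import *
plan((.5975,.235,.0406),-.04)"
```

```text
time: 13.55
tool_pos: [0.5966, 0.2357, 0.1132]
tool_rot: [-2.586, 1.568, -2.625]
contact_force: [-0.2, -0.6, -1.4]
opening: 0.0498
shift mm [66.6 -0.6  1.2] twist [ 0.0014 -0.0027  0.0017] t 13.55 q6 0.3
```

```bash
python3 -m creep '[{"translation":[0.03,0,0.001],"twist":[0,-0.003,0.002],"hand":40},{"translation":[0.055,0,0.001],"twist":[0,-0.003,0.002],"hand":40},{"translation":[0.063,0,0.001],"twist":[0,-0.003,0.002],"hand":40},{"translation":[0.065,0,0.001],"twist":[0,-0.003,0.002],"hand":40},{"translation":[0.065,0,0.001],"twist":[0,-0.003,0.002],"hand":40}]' 20; for i in 1 2; do python3 -m creep '[{"translation":[0.001,0,0],"twist":[0,0,0],"hand":40},{"translation":[0.001,0,0],"twist":[0,0,0],"hand":40}]'; done;python3 -c "
from h import *
plan((.5975,.235,.0406),-.04)"
```

```text
time: 14.05
tool_pos: [0.5981, 0.2353, 0.0491]
tool_rot: [0.393, 1.569, 0.354]
contact_force: [-0.4, -0.1, -0.6]
opening: 0.0495
time: 14.25
tool_pos: [0.5989, 0.2354, 0.0495]
tool_rot: [0.332, 1.567, 0.292]
contact_force: [-0.1, -0.7, -0.4]
opening: 0.0498
time: 14.45
tool_pos: [0.5992, 0.2355, 0.0491]
tool_rot: [0.327, 1.566, 0.287]
contact_force: [-0.4, 0.4, -1.3]
opening: 0.0497
shift mm [ 2.5 -0.6 -1.7] twist [ 0.0005  0.005  -0.0017] t 14.45 q6 0.29
```

```bash
python3 -m creep '[{"translation":[0.0015,0,-0.001],"twist":[0,0.004,0],"hand":40},{"translation":[0.0025,0,-0.001],"twist":[0,0.004,0],"hand":40}]'; for i in 1 2 3; do python3 -m creep '[{"translation":[0.001,0,0],"twist":[0,0,0],"hand":40},{"translation":[0.001,0,0],"twist":[0,0,0],"hand":40}]'|grep -E "pos|force"; done
```

```text
time: 14.65
tool_pos: [0.5982, 0.2356, 0.0466]
tool_rot: [1.121, 1.569, 1.082]
contact_force: [-0.5, 3.2, 10.5]
opening: 0.0498
tool_pos: [0.5981, 0.2357, 0.0466]
contact_force: [-2.2, -1.1, 7.3]
tool_pos: [0.5982, 0.2357, 0.0466]
contact_force: [-3.4, -0.7, 6.3]
tool_pos: [0.5981, 0.2357, 0.0466]
contact_force: [-2.9, 0.0, 6.4]
```

Seated. Next: release, then back for the blue jar.

```bash
python3 -m creep '[{"translation":[-0.0005,0,0],"twist":[0,0,0],"hand":62},{"translation":[-0.0005,0,0],"twist":[0,0,0],"hand":80},{"translation":[-0.0005,0,0],"twist":[0,0,0],"hand":80},{"translation":[-0.03,0,0],"twist":[0,0,0],"hand":80},{"translation":[-0.075,0,0],"twist":[0,0,0],"hand":80}]' 20; python3 -m creep '[{"translation":[-0.03,-0.03,0],"twist":[0,0,0],"hand":85},{"translation":[-0.04,-0.075,0],"twist":[0,0,0],"hand":85},{"translation":[-0.04,-0.120,0],"twist":[0.03,0,0],"hand":85},{"translation":[-0.04,-0.165,0.0],"twist":[0.06,0,0],"hand":85},{"translation":[-0.04,-0.21,0.0],"twist":[0.09,0,0],"hand":85}]';  python3 -c "
from h import *
plan((.5392,-.3203,.15),-.155)"
```

```text
time: 15.75
tool_pos: [0.5961, 0.235, 0.1191]
tool_rot: [-3.078, 1.565, -3.117]
contact_force: [1.2, 0.3, -0.7]
opening: 0.0732
time: 16.25
tool_pos: [0.5879, 0.0236, 0.1592]
tool_rot: [-2.972, 1.566, -3.102]
contact_force: [0.8, -0.7, 0.5]
opening: 0.0776
shift mm [   3.6 -347.3   -3.7] twist [ 0.025  -0.0049  0.0009] t 16.25 q6 0.04
```

```bash
python3 -m creep '[{"translation":[0,-0.045,0],"twist":[0.02,-0.005,0],"hand":85},{"translation":[0.0,-0.09,-0.001],"twist":[0.025,-0.005,0],"hand":85},{"translation":[0.0,-0.135,-0.0015],"twist":[0.025,-0.005,0],"hand":85},{"translation":[0.0,-0.18,-0.002],"twist":[0.025,-0.005,0],"hand":85},{"translation":[0.0,-0.225,-0.0025],"twist":[0.025,-0.005,0],"hand":85}]' 20; python3 -m creep '[{"translation":[0,-0.045,0],"twist":[0,0,0],"hand":85},{"translation":[0.0,-0.09,-0.001],"twist":[0,0,0],"hand":85},{"translation":[0.0,-0.118,-0.0015],"twist":[0,0,0],"hand":85},{"translation":[0.0,-0.118,-0.0015],"twist":[0,0,0],"hand":85}]' 20; python3 -c "
from h import *
plan((.5392,-.3203,.087),-.155)"
```

```text
time: 16.75
tool_pos: [0.5557, -0.201, 0.1594]
tool_rot: [-1.268, 1.57, -1.423]
contact_force: [0.1, -0.9, -0.3]
opening: 0.0783
time: 17.15
tool_pos: [0.5349, -0.3214, 0.1591]
tool_rot: [-1.323, 1.569, -1.482]
contact_force: [0.6, -0.9, -0.8]
opening: 0.078
shift mm [66.1  1.9  4.1] twist [-0.0046  0.0005  0.002 ] t 17.15 q6 -0.5
```

```bash
python3 -m creep '[{"translation":[0.02,0.002,0.004],"twist":[-0.005,0,0.002],"hand":85},{"translation":[0.055,0.002,0.004],"twist":[-0.005,0,0.002],"hand":85},{"translation":[0.066,0.002,0.004],"twist":[-0.005,0,0.002],"hand":85},{"translation":[0.066,0.002,0.004],"twist":[-0.005,0,0.002],"hand":85},{"translation":[0.066,0.002,0.004],"twist":[-0.005,0,0.002],"hand":85}]' 20; python3 -m creep '[{"translation":[0,0,0],"twist":[0,0,0],"hand":40},{"translation":[0,0,0],"twist":[0,0,0],"hand":40},{"translation":[0,0,0],"twist":[0,0,0],"hand":40},{"translation":[0,0,0],"twist":[0,0,0],"hand":40}]' 20;  python3 -c "
from h import *
plan((.5392,-.3203,.087),-.155)"
```

```text
time: 17.65
tool_pos: [0.5398, -0.32, 0.094]
tool_rot: [-0.275, 1.569, -0.429]
contact_force: [-0.2, 0.6, 0.5]
opening: 0.0779
time: 18.05
tool_pos: [0.54, -0.3201, 0.0946]
tool_rot: [-0.356, 1.568, -0.51]
contact_force: [0.8, -0.4, 1.0]
opening: 0.0508
shift mm [ 1.6 -0.4 -0.8] twist [0.0011 0.0023 0.0008] t 18.05 q6 -0.5
```

```bash
python3 -m creep '[{"translation":[-0.015,0,0],"twist":[0,0,0],"hand":40},{"translation":[-0.045,0.005,0],"twist":[0,0,0],"hand":40},{"translation":[-0.06,0.045,0],"twist":[-0.03,0,0],"hand":40},{"translation":[-0.06,0.09,-0.005],"twist":[-0.05,0,0],"hand":40},{"translation":[-0.06,0.135,-0.01],"twist":[-0.08,0,0],"hand":40}]' 20; python3 -m creep '[{"translation":[0,0.047,0],"twist":[0,0,0],"hand":40},{"translation":[0,0.094,0],"twist":[0,0,0],"hand":40},{"translation":[0,0.14,0],"twist":[-0.03,0,0],"hand":40},{"translation":[0,0.187,0.002],"twist":[-0.03,0,0],"hand":40},{"translation":[0,0.233,0.003],"twist":[-0.035,0,0],"hand":40}]' 20; python3 -c "
from h import *
plan((.6005,.3089,.11),-.04)"
```

```text
time: 18.55
tool_pos: [0.5507, -0.1841, 0.1551]
tool_rot: [-0.384, 1.567, -0.458]
contact_force: [0.9, 0.2, -1.0]
opening: 0.0497
time: 19.05
tool_pos: [0.5709, 0.05, 0.1549]
tool_rot: [-0.385, 1.567, -0.424]
contact_force: [0.5, -0.8, -1.1]
opening: 0.0497
shift mm [ 38.6 259.9  19.2] twist [0.0006 0.0036 0.0015] t 19.05 q6 -0.01
```

```bash
python3 -m creep '[{"translation":[0.0,0.047,0.004],"twist":[0,0.003,0.001],"hand":40},{"translation":[0.0,0.094,0.008],"twist":[0,0.003,0.001],"hand":40},{"translation":[0.0,0.14,0.012],"twist":[0,0.003,0.001],"hand":40},{"translation":[0.0,0.187,0.016],"twist":[0,0.003,0.001],"hand":40},{"translation":[0.0,0.233,0.019],"twist":[0,0.003,0.001],"hand":40}]' 20; python3 -m creep '[{"translation":[0.0,0.023,0.0],"twist":[0,0,0],"hand":40},{"translation":[0.01,0.023,0.0],"twist":[0,0,0],"hand":40},{"translation":[0.03,0.023,0.0],"twist":[0,0,0],"hand":40},{"translation":[0.03,0.023,0.0],"twist":[0,0,0],"hand":40}]';python3 -c "
from h import *
plan((.6005,.3089,.0406),-.04)"
```

```text
time: 19.55
tool_pos: [0.5989, 0.284, 0.1546]
tool_rot: [-0.845, 1.57, -0.885]
contact_force: [0.7, 0.2, -0.5]
opening: 0.0495
time: 19.95
tool_pos: [0.598, 0.3056, 0.1211]
tool_rot: [-2.581, 1.564, -2.621]
contact_force: [0.2, -0.2, -1.7]
opening: 0.0495
shift mm [74.5  3.7  2.8] twist [ 0.0005 -0.0057  0.0036] t 19.95 q6 0.4
```

```bash
python3 -m creep '[{"translation":[0.03,0.0035,0.003],"twist":[0,-0.005,0.003],"hand":40},{"translation":[0.06,0.0035,0.003],"twist":[0,-0.005,0.003],"hand":40},{"translation":[0.07,0.0035,0.003],"twist":[0,-0.005,0.003],"hand":40},{"translation":[0.072,0.0035,0.003],"twist":[0,-0.005,0.003],"hand":40},{"translation":[0.072,0.0035,0.003],"twist":[0,-0.005,0.003],"hand":40}]' 20; python3 -m creep '[{"translation":[0.001,0,0],"twist":[0,0,0],"hand":40},{"translation":[0.001,0,0],"twist":[0,0,0],"hand":40}]';python3 -c "
from h import *
plan((.6005,.3089,.0406),-.04)"
```

```text
time: 20.45
tool_pos: [0.6015, 0.3085, 0.0503]
tool_rot: [-0.023, 1.57, -0.063]
contact_force: [0.0, 0.6, -0.8]
opening: 0.0497
time: 20.65
tool_pos: [0.6024, 0.3088, 0.0511]
tool_rot: [0.307, 1.567, 0.267]
contact_force: [-0.3, -0.4, -0.8]
opening: 0.0497
shift mm [ 4.4  0.1 -1.9] twist [-0.0002  0.0034 -0.0011] t 20.65 q6 0.4
```

```bash
python3 -m creep '[{"translation":[0.002,0,-0.0015],"twist":[0,0.004,0],"hand":40},{"translation":[0.0035,0,-0.0015],"twist":[0,0.004,0],"hand":40},{"translation":[0.004,0,-0.0015],"twist":[0,0.004,0],"hand":40}]'; for i in 1 2; do python3 -m creep '[{"translation":[0.001,0,0],"twist":[0,0,0],"hand":40},{"translation":[0.001,0,0],"twist":[0,0,0],"hand":40}]'|grep -E "pos|force"; done
```

```text
time: 20.95
tool_pos: [0.6008, 0.3089, 0.0471]
tool_rot: [2.099, 1.569, 2.059]
contact_force: [-0.3, -0.4, -0.9]
opening: 0.0498
tool_pos: [0.6008, 0.3089, 0.0466]
contact_force: [-2.0, -0.9, 3.1]
tool_pos: [0.6009, 0.3089, 0.0467]
contact_force: [-3.4, -1.7, 6.6]
```

```bash
python3 -m creep '[{"translation":[-0.0005,0,0],"twist":[0,0,0],"hand":62},{"translation":[-0.0005,0,0],"twist":[0,0,0],"hand":80},{"translation":[-0.0005,0,0],"twist":[0,0,0],"hand":80},{"translation":[-0.03,0,0],"twist":[0,0,0],"hand":80},{"translation":[-0.075,0,0],"twist":[0,0,0],"hand":80}]' 20; python3 -m creep '[{"translation":[-0.03,-0.03,0],"twist":[0,0,0],"hand":80},{"translation":[-0.04,-0.075,-0.01],"twist":[0,0,0],"hand":80},{"translation":[-0.04,-0.120,-0.02],"twist":[0,0,0],"hand":80},{"translation":[-0.04,-0.165,-0.03],"twist":[0,0,0],"hand":70},{"translation":[-0.04,-0.21,-0.04],"twist":[0,0,0],"hand":70}]';  python3 -c "
from h import *
plan((.4692,-.2462,.15),-.025)"
```

```text
time: 21.85
tool_pos: [0.599, 0.3081, 0.1188]
tool_rot: [-2.89, 1.564, -2.93]
contact_force: [0.1, 0.2, 0.1]
opening: 0.0729
time: 22.35
tool_pos: [0.5503, 0.0984, 0.1595]
tool_rot: [-2.87, 1.564, -2.91]
contact_force: [1.4, 0.1, 0.1]
opening: 0.0653
shift mm [   4.6 -347.5  -67.3] twist [-0.0146 -0.0065  0.0018] t 22.35 q6 0.08
```

```bash
python3 -m creep '[{"translation":[0,-0.045,-0.009],"twist":[-0.014,-0.006,0.002],"hand":70},{"translation":[0.0,-0.09,-0.018],"twist":[-0.014,-0.006,0.002],"hand":70},{"translation":[0.0,-0.135,-0.027],"twist":[-0.014,-0.006,0.002],"hand":70},{"translation":[0.0,-0.18,-0.036],"twist":[-0.014,-0.006,0.002],"hand":70},{"translation":[0.0,-0.225,-0.045],"twist":[-0.014,-0.006,0.002],"hand":70}]' 20; python3 -m creep '[{"translation":[0,-0.045,-0.009],"twist":[0,0,0],"hand":70},{"translation":[0.0,-0.09,-0.018],"twist":[0,0,0],"hand":70},{"translation":[0.0,-0.12,-0.022],"twist":[0,0,0],"hand":70},{"translation":[0.0,-0.12,-0.022],"twist":[0,0,0],"hand":70},{"translation":[0.0,-0.12,-0.022],"twist":[0,0,0],"hand":70}]' 20; python3 -c "
from h import *
T=pose();i=robot.read_camera('wrist');cv2.imwrite('pics/w4.png',i)
plan((.4692,-.2462,.079),-.025)
for a,b in[(-.018,-.045),(.018,-.045),(.018,.045),(-.018,.045)]:print(proj('wrist',(.4692+a,-.2462+b,.08),T))
i=robot.read_camera('top');cv2.imwrite('pics/t4.png',cv2.resize(i[150:265,158:508],None,fx=2.28,fy=2.28,interpolation=cv2.INTER_CUBIC))"
```

```text
time: 22.85
tool_pos: [0.4958, -0.1264, 0.1603]
tool_rot: [2.025, 1.571, 2.0]
contact_force: [0.6, 0.4, 1.0]
opening: 0.0639
time: 23.35
tool_pos: [0.4705, -0.246, 0.16]
tool_rot: [2.036, 1.57, 2.008]
contact_force: [0.1, -0.0, -0.1]
opening: 0.0639
shift mm [75.  -1.1 -1.4] twist [-0.0008 -0.0005 -0.0009] t 23.4 q6 -0.6
[297.5324 281.721 ]
[348.7049 280.3939]
[347.2762 151.448 ]
[290.8169 153.0777]
```

View pics/w4.png

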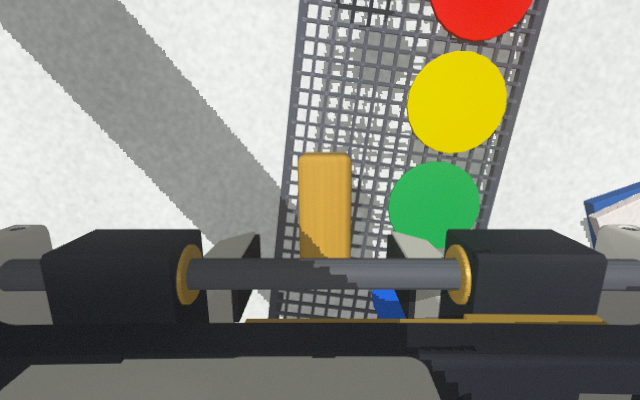

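View pics/t4.png

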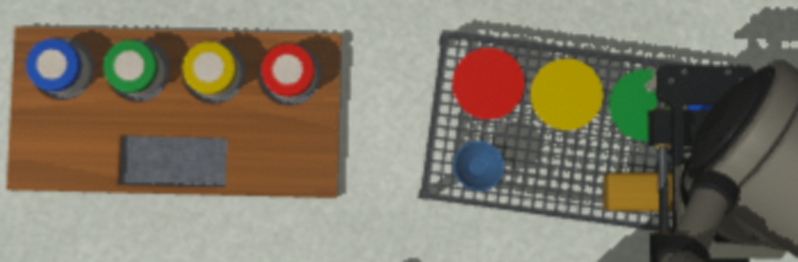

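The wrist view shows the tin end edge at row 153 (predicted 152) and its sides at columns 298–351 (predicted 291–347). It is square to the jaws and about 2 mm off, which the jaws will centre. The top view shows blue, green, yellow, red in the wells from left to right, all upright.

```bash
python3 -m creep '[{"translation":[0.03,-0.001,0],"twist":[0,0,0],"hand":70},{"translation":[0.06,-0.001,0],"twist":[0,0,0],"hand":70},{"translation":[0.073,-0.001,0.0],"twist":[0,0,0],"hand":70},{"translation":[0.073,-0.001,0.0],"twist":[0,0,0],"hand":70},{"translation":[0.073,-0.001,0.0],"twist":[0,0,0],"hand":70}]' 15; python3 -c "
from h import *
plan((.4692,-.2462,.081),-.025)"; python3 -m creep '[{"translation":[0,0,0],"twist":[0,0,0],"hand":30},{"translation":[0,0,0],"twist":[0,0,0],"hand":30},{"translation":[0,0,0],"twist":[0,0,0],"hand":30},{"translation":[0,0,0],"twist":[0,0,0],"hand":30},{"translation":[0,0,0],"twist":[0,0,0],"hand":30}]' 15;  python3 -c "
from h import *
plan((.4692,-.2462,.081),-.025)"
```

```text
time: 23.95
tool_pos: [0.4713, -0.2448, 0.0875]
tool_rot: [1.88, 1.57, 1.856]
contact_force: [-0.0, 0.6, 0.1]
opening: 0.0642
shift mm [ 0.5 -1.5 -2.1] twist [ 0.0018 -0.0002 -0.0007] t 23.95 q6 -0.6
time: 24.45
tool_pos: [0.4714, -0.2449, 0.0879]
tool_rot: [0.983, 1.57, 0.959]
contact_force: [-0.5, -0.6, 2.9]
opening: 0.036
shift mm [ 0.9 -1.4 -2.2] twist [ 0.0017  0.0003 -0.0004] t 24.45 q6 -0.6
```

```bash
python3 -m creep '[{"translation":[-0.015,0,0],"twist":[0,0,0],"hand":30},{"translation":[-0.045,0.005,0],"twist":[0,0,0],"hand":30},{"translation":[-0.06,0.045,0],"twist":[0,0,0],"hand":30},{"translation":[-0.06,0.09,0.005],"twist":[0,0,0],"hand":30},{"translation":[-0.06,0.135,0.01],"twist":[0,0,0],"hand":30}]' 15; python3 -m creep '[{"translation":[0,0.047,0],"twist":[0,0,0],"hand":30},{"translation":[0,0.094,0.005],"twist":[0,0,0],"hand":30},{"translation":[0,0.14,0.01],"twist":[0,0,0],"hand":30},{"translation":[0,0.187,0.012],"twist":[0,0,0],"hand":30},{"translation":[0,0.233,0.015],"twist":[0,0,0],"hand":30}]' 15; python3 -c "
from h import *
plan((.5081,.203,.11),-.04)"
```

```text
time: 24.95
tool_pos: [0.4846, -0.1092, 0.1485]
tool_rot: [0.068, 1.569, 0.043]
contact_force: [0.7, 0.1, -1.3]
opening: 0.0353
time: 25.45
tool_pos: [0.5051, 0.1252, 0.1485]
tool_rot: [0.004, 1.57, -0.021]
contact_force: [0.0, -1.0, -1.1]
opening: 0.0359
shift mm [32.5 77.9  1. ] twist [ 0.0148  0.0013 -0.    ] t 25.45 q6 0.12
```

```bash
python3 -m creep '[{"translation":[0.0,0.045,0.001],"twist":[0.015,0.001,0],"hand":30},{"translation":[0.01,0.078,0.001],"twist":[0.015,0.001,0],"hand":30},{"translation":[0.032,0.078,0.001],"twist":[0.015,0.001,0],"hand":30},{"translation":[0.032,0.078,0.001],"twist":[0.015,0.001,0],"hand":30},{"translation":[0.032,0.078,0.001],"twist":[0.015,0.001,0],"hand":30}]' 15; python3 -c "
from h import *
plan((.5081,.203,.0379),-.04)
T=pose();cv2.imwrite('pics/w5.png',robot.read_camera('wrist'))
for a,b in[(.0,-.111),(.04,.111),(-.024-.048,.052),(.024-.048,.052)]:
    c,s=np.cos(-.0404),np.sin(-.0404);p=(.5561+c*a-s*b,.1996+s*a+c*b,.014);print(a,b,proj('wrist',p,T))"
```

```text
time: 25.95
tool_pos: [0.5078, 0.2027, 0.1164]
tool_rot: [-2.671, 1.57, -2.712]
contact_force: [0.3, 0.5, -0.9]
opening: 0.0356
shift mm [72.5  0.3  0.3] twist [-0.0004 -0.0011  0.0006] t 25.95 q6 0.28
0.0 -0.111 [382.6899 342.9826]
0.04 0.111 [459.2254  47.022 ]
-0.07200000000000001 0.052 [289.1758 140.2507]
-0.024 0.052 [357.9658 140.1519]
```

View pics/w5.png

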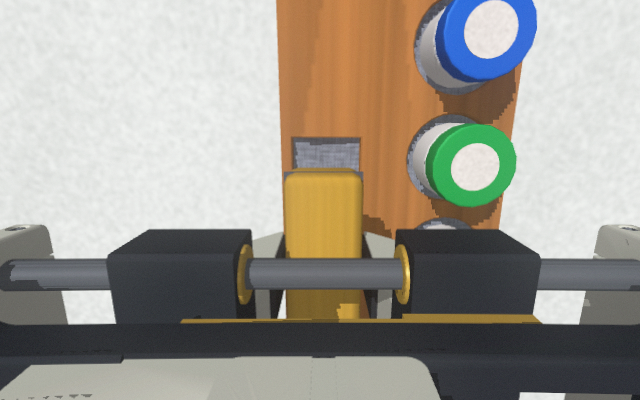

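The recess's far corners appear at (292,138) and (361,138), against predictions of (289,140) and (358,140). That's about 2 mm, so I'll add 1 mm along the jaws and lower.

```bash
python3 -m creep '[{"translation":[0.03,0,0.001],"twist":[0,-0.001,0],"hand":30},{"translation":[0.055,0,0.001],"twist":[0,-0.001,0],"hand":30},{"translation":[0.066,0,0.001],"twist":[0,-0.001,0],"hand":30},{"translation":[0.068,0,0.001],"twist":[0,-0.001,0],"hand":30},{"translation":[0.068,0,0.001],"twist":[0,-0.001,0],"hand":30}]' 15; python3 -m creep '[{"translation":[0.001,0,0],"twist":[0,0,0],"hand":30},{"translation":[0.002,0,0],"twist":[0,0,0],"hand":30}]';python3 -c "
from h import *
plan((.509,.203,.0379),-.04)"
```

```text
time: 26.5
tool_pos: [0.5101, 0.2023, 0.0499]
tool_rot: [0.093, 1.568, 0.052]
contact_force: [-0.8, -0.2, -0.6]
opening: 0.0359
time: 26.7
tool_pos: [0.511, 0.2024, 0.0491]
tool_rot: [0.188, 1.566, 0.146]
contact_force: [0.4, 0.3, 0.2]
opening: 0.0358
shift mm [ 5.2  0.5 -2.1] twist [-0.0019  0.005  -0.0009] t 26.7 q6 0.28
```

```bash
python3 -m creep '[{"translation":[0.002,0,-0.002],"twist":[-0.001,0.005,0],"hand":30},{"translation":[0.004,0,-0.002],"twist":[-0.001,0.005,0],"hand":30},{"translation":[0.004,0,-0.002],"twist":[-0.001,0.005,0],"hand":30}]'; for i in 1 2; do python3 -m creep '[{"translation":[0.001,0,0],"twist":[0,0,0],"hand":30},{"translation":[0.001,0,0],"twist":[0,0,0],"hand":30}]'|grep -E "pos|force"; done
```

```text
time: 27.0
tool_pos: [0.5089, 0.2025, 0.045]
tool_rot: [1.951, 1.57, 1.91]
contact_force: [0.1, -0.1, -1.5]
opening: 0.0359
tool_pos: [0.5089, 0.2026, 0.044]
contact_force: [-0.2, 1.1, -0.3]
tool_pos: [0.509, 0.2026, 0.0439]
contact_force: [-2.5, -1.1, 8.1]
```

Contact came at 0.0439, as predicted for the felt floor. I'll release, rise and back away, then check.

```bash
python3 -m creep '[{"translation":[-0.0005,0,0],"twist":[0,0,0],"hand":50},{"translation":[-0.0005,0,0],"twist":[0,0,0],"hand":65},{"translation":[-0.0005,0,0],"twist":[0,0,0],"hand":65},{"translation":[-0.03,0,0],"twist":[0,0,0],"hand":65},{"translation":[-0.075,0,0],"twist":[0,0,0],"hand":65}]' 15; python3 -m creep '[{"translation":[-0.045,0,0],"twist":[0,0,0],"hand":65},{"translation":[-0.06,-0.045,0],"twist":[0,0,0],"hand":65},{"translation":[-0.06,-0.09,0],"twist":[0,0,0],"hand":65},{"translation":[-0.06,-0.135,0],"twist":[0,0,0],"hand":65},{"translation":[-0.06,-0.18,0],"twist":[0,0,0],"hand":65}]'; python3 -m creep '[{"translation":[0,-0.045,0],"twist":[0,0,0],"hand":65},{"translation":[0,-0.09,0],"twist":[0,0,0],"hand":65},{"translation":[0,-0.135,0],"twist":[0,0,0],"hand":65},{"translation":[0,-0.18,0],"twist":[0,0,0],"hand":65},{"translation":[0,-0.18,0],"twist":[0,0,0],"hand":65}]'; python3 -c "
from h import *
i=robot.read_camera('top');cv2.imwrite('pics/t5.png',cv2.resize(i[150:250,158:313],None,fx=5,fy=5,interpolation=cv2.INTER_CUBIC))
i=robot.read_camera('scene');cv2.imwrite('pics/s5.png',cv2.resize(i[110:245,295:465],None,fx=4,fy=4,interpolation=cv2.INTER_CUBIC))"
```

```text
time: 27.9
tool_pos: [0.5072, 0.202, 0.1171]
tool_rot: [-2.995, 1.564, -3.035]
contact_force: [0.9, 1.2, 0.3]
opening: 0.0599
time: 28.4
tool_pos: [0.4999, 0.0207, 0.1774]
tool_rot: [-2.974, 1.565, -3.014]
contact_force: [0.3, -0.9, 0.6]
opening: 0.0597
time: 28.9
tool_pos: [0.4925, -0.1642, 0.1775]
tool_rot: [-2.635, 1.565, -2.68]
contact_force: [-0.5, 1.9, -0.2]
opening: 0.0598
```

View pics/t5.png

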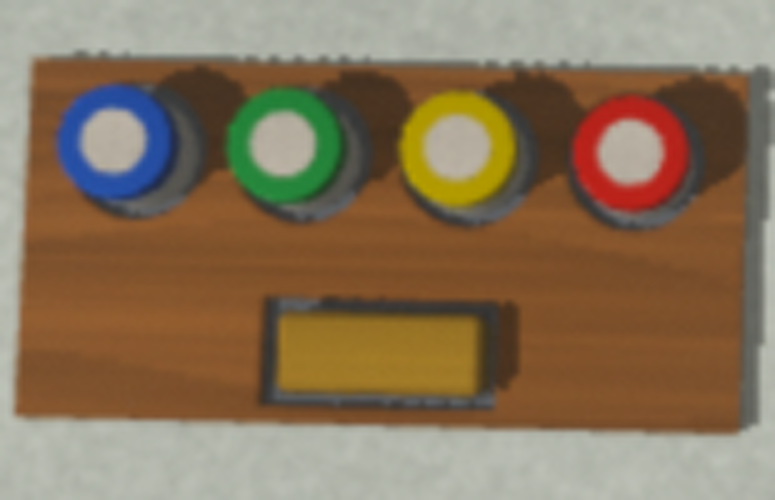

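View pics/s5.png

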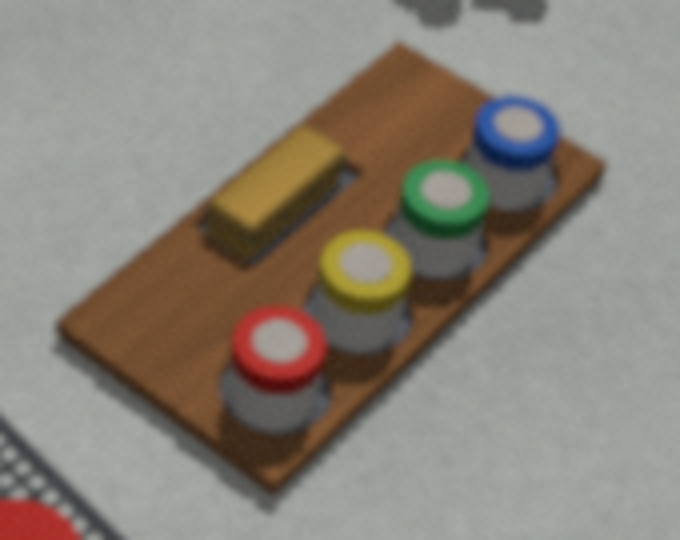

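The lid discs are at blue (113,141), green (283,144), yellow (457,148) and red (630,152). The tin top is centred at about (379,352). All look seated and upright, so I'll check the numbers.

```bash
python3 -c "
from m import *
for n,p,z in[('b',(113,141),.054),('g',(283,144),.054),('y',(457,148),.054),('r',(630,152),.054),('tin',(379,352),.036)]:print(n,R.T@(f1(*p,z)[:2]-t))"
```

```text
b [0.0385 0.1108]
g [0.0388 0.0378]
y [ 0.0387 -0.0368]
r [ 0.0386 -0.1109]
tin [-0.0486 -0.0034]
```

All are well within tolerance, so I'm handing in.

```bash
python3 -c "
from cell import robot
print(robot.observe()['time'],robot.hand_in())"
```

```text
the job is handed in; nothing more can be done
29.0 None
```

The job is done and handed in after 29.0 s of robot time. The four jars stood red, yellow, green, blue from the left; in the tray they now stand blue, green, yellow, red. The brass tin lies the right way up in the oblong recess.

**Set-down:** Each item was lowered until the wrist force showed light contact (3–10 N), then released. Contact came at the heights expected for the felt floors, within about 1 mm.

**Last checks:** In the final top view, measured in the tray frame:

| Item | Deviation from cut-out centre | Tolerance |
|---|---|---|
| Jars | under 2 mm | 9 mm per axis |
| Tin | 3.4 mm along the recess, under 1 mm across it | 10 mm per axis |

Both final pictures show everything upright and seated, with the arm well clear.

**Disagreement:** The wrist and top cameras differed by about 2–3 mm, which is within the calibration error plus my pixel reading. I offset the tin by 1 mm to allow for it. No check failed.

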